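Brush out the rusty roller track of a joint housing

TASK

Take the brass tube brush out of its pot and scrub the rust-brown roller track inside the joint housing held in the vise: three full strokes, each from the very bottom of the cavity (feel for it, the depth differs from part to part) up to just short of the mouth, keeping the bristles pressed outwards against the back of that track with 5 N or so all the way up, and never ramming the brush. Then stand the brush back in its pot, let go only once it rests on the bottom, and leave the other things on the bench where they are.

Things in the scene. Friction and masses are not known exactly. Their poses are not given: they have to be found in the camera images.
- housing: Tripod joint housing of dark steel, clamped by its stub in the vise, mouth up, immovable. Cavity with vertical walls and a flat floor; from above three lobes (roller tracks) 120 degrees apart, joined in the middle; ribs between them reach in to 22 mm from the axis; walls 7 mm. Origin on the axis, z up: mouth at z = 85 mm; the floor differs from part to part, at z = 0 to 30 mm. x points at the rusty track.
- rust_track: The rust-brown roller track: the one lobe of the housing with brown walls and rim; the others are grey. Fixed, same origin and axes as the housing. From the cavity floor to z = 85 mm (mouth): flat back wall, 22 mm wide, at x = 40 mm, facing the axis; side walls at y = +19 and -19 mm; 8 mm bevels between them.
- brush: Tube brush, loose, 110 g, 200 mm long, standing on its bristles in the pot. From the bottom: brass bristle head 26 mm diameter, 60 mm long (gives up to 4 mm endways, 1.5 N/mm; stiff sideways); bare wire 7 mm thick to 90 mm; ferrule 15 mm to 102 mm; wooden handle to 200 mm, 24 mm along its x by 16 mm along its y. Origin: centre of the bristle end; z up along it. Pushed sideways it may pivot a little in the grip.
- brush_tip (a point): Centre of the flat bottom end of the bristle head.
- brush_grip (a point): On the brush axis inside the handle, 145 mm from the bristle end: where to grip; take it across the 16 mm flats, along the brush's y.
- brush_pot: Red steel brush pot screwed to the bench, immovable: outside 56 mm diameter, inside 50 mm, 85 mm high, inner floor 6 mm above the bench, open at the top; foot flange 84 mm diameter. Origin: under its centre at the bench.
- vise: Dark grey bench vise, 80 mm jaws, bolted down, immovable, 95 mm high at the jaws, that holds the housing. Origin at the bench under the stub; x runs along the screw, from the handle (130 mm towards -x) to the anvil (108 mm towards +x); widest 130 mm across.
- spider: bystander: tripod spider, a steel hub with three rollers lying flat, about 80 mm across, 34 mm high; origin under its centre
- boot_clamp: bystander: loose steel band clamp lying flat, 72 mm diameter, 10 mm high, with a small screw block; origin under its centre
- boot: bystander: black rubber bellows boot standing on its wide end, 84 mm diameter, 105 mm high; origin under its centre
- grease_tub: bystander: closed grey plastic tub with a yellow lid, 90 mm diameter, 100 mm high; origin under its centre
- wrench: bystander: steel wrench lying flat, 180 mm long along its x; origin under its middle
- screwdriver: bystander: screwdriver with red handle lying along its x, 200 mm long; origin under its middle
- old_joint: bystander: dismantled steel joint with stub shaft lying along its x, 155 mm long, 72 mm thick; origin under its middle
- parts_tray: bystander: low blue steel tray, empty, 130 x 180 mm, 35 mm high; origin under its centre
Things that resemble listed ones, but are neither listed nor needed, are in the scene too. What is meant by the brush is not turquoise, and is the larger of those in its own colour. Of the things that look like the brush_pot, take the one that is nearest to the robot's base at the start.

How it is judged:
By the outcome, as a careful person would: the job done as asked, in the order asked, and still so for the second after the job is handed in, with the robot touching nothing.
It also fails if it takes over 72 s, if anything falls off the work surface, if the arm or the gripper's body presses on something with over 40 N, if the wrist force passes 120 N, or if a joint passes its speed limit or range.

ROBOT

A 7-joint arm with a two-finger parallel gripper is mounted at the origin on the work surface. World frame = base frame: x ahead of the robot, y to its left, z up, the work surface at z = 0. Lengths are in m, angles in rad, forces in N, time in s.
With the tool pointing down it reaches from about 0.35 to 0.9 m from the base axis. Payload 19.9 kg.
Tool frame: the origin (TCP) lies between the finger pads; the fingertips stand 19 mm ahead of it and the grasp point (between the pads) is the TCP; z points along the fingers, y is the direction in which the jaws open and shut (so a half turn about z gives the same grasp; the last joint's range is limited). The gripper opens to 94 mm and grips with 3 to 60 N. Pads are 16 mm wide; open, the fingers measure 119 mm over their backs; the gripper's body (75 mm by 177 mm) begins 78 mm behind the grasp point.
Start: joints at [-1.24, 0.417, -0.01, 1.614, 0.005, 1.111, -0.053], TCP at [0.228, 0.582, 0.224] pointing down, gripper open.
Joint ranges: [-2.81, 2.81], [-0.39, 2.02], [-1.27, 1.25], [0.06, 2.57], [-1.19, 4.33], [0.19, 2], [-2.82, 2.82]. Speed limits (rad/s): [1.89, 1.89, 2.39, 2.39, 3.01, 3.01, 3.01].

INTERFACE

Orientations are given as a 3x3 rotation matrix whose columns are the frame's x, y, z axes.
In Python, from rig import robot gives the robot as it stands. Calls block until the motion is done:
- robot.move_ptp(position, orientation): joint-space move of the TCP to a pose.
- robot.move_linear(position, velocity=0.15, frame=None, threshold=None): straight line of the TCP; frame=None keeps the orientation; velocity is the mean speed in m/s. With threshold (N) it stops when the force on the tool has changed by that much, and returns True; else False.
- robot.goto_joints(angles): joint-space move.
- robot.gripper_to(opening): finger opening in m; the grip force is fixed at half the most; returns when the fingers have stopped.
- robot.pause(seconds).
- robot.ik(position, orientation): joint angles nearest the present ones, or None.
- robot.get_state(): the state.
- robot.grab_frame(name): name is "scene" or "top" or "wrist"; returns the picture (420x560x3 uint8, red, green, blue); there is no depth.
- robot.camera_info(name): a dict with "fx", "fy", "cx", "cy" (pixels), "rvec" (rotation vector, rad) and "tvec" (3), from world to camera coordinates, as OpenCV has them. Camera axes: x right, y down, z forward; pixel columns grow to the right and rows downward; lengths in m; the calibration is good to about 2 mm. A picture is of the moment at which its call begins: read the wrist's pose just before it. camera_info takes no time and is no camera call; for the wrist camera it gives the pose at the moment of the call.
A pose or a line that the arm cannot do raises robot.PlanningError and nothing moves.
- robot.sign_off(): hands the job in, once; it reports no verdict.
The state is a dict: "time": time; "qpos": joint angles; "joint_vel": joint speeds; "effort": joint torques, N m; "ee_pos": TCP position; "tool_rot": TCP orientation; "force": force on the tool from outside, world axes, zero at the start; "moment": the same for the moment, N m; "opening": finger opening in m.
Only numpy, scipy, OpenCV 4.12 (cv2) and the standard library are available. Lean on these libraries where they do the work, as an engineer would, in place of code of your own. Each camera call takes 0.05 s, during which the arm holds its last target.

## Working session

There is one attempt and no reset: what is moved stays moved. The work goes in short steps, each a Python script; the robot and the scene stay as the last script left them, time stands still between calls to the robot, and variables do not carry over. Pictures are saved under pics/ and viewed, and the job is handed in when it is done.

```bash
ls; mkdir -p pics; python3 - <<'E'
from rig import robot
import cv2
for n in ("scene","top","wrist"):
    im=robot.grab_frame(n); cv2.imwrite(f"pics/{n}0.png",im[:,:,::-1]); print(n,robot.camera_info(n))
s=robot.get_state(); print(s)
E
```

```text
pics
scene {'fx': 488.43116665655816, 'fy': 488.43116665655816, 'cx': 274.054278805299, 'cy': 207.5248832651272, 'rvec': array([ 2.38776721,  0.63916864, -0.20474296]), 'tvec': array([-0.53991496, -0.11784993,  1.55622921])}
top {'fx': 455.3469552295211, 'fy': 455.3469552295211, 'cx': 275.60089029387706, 'cy': 211.5632364980292, 'rvec': array([ 2.1160843 , -2.10448099,  0.22799825]), 'tvec': array([0.06419962, 0.63462074, 1.48097936])}
wrist {'fx': 372.50239203402265, 'fy': 372.50239203402265, 'cx': 280.0974864536061, 'cy': 198.87237939639695, 'rvec': array([-2.40158034, -1.6390172 , -0.22296279]), 'tvec': array([-0.62424123, -0.02945095,  0.39048419])}
{'time': 0.15, 'qpos': array([-1.2394704 ,  0.41784972, -0.01029769,  1.61403736,  0.004707  ,
        1.11071522, -0.05297915]), 'joint_vel': array([-0.00071322, -0.0014029 ,  0.00091808, -0.00016691, -0.00143182,
        0.00101955,  0.00240691]), 'effort': array([ 1.76177487e-03, -8.51541281e+01,  6.39644545e-01, -4.26135600e+01,
       -4.87271149e-02,  1.70776789e-02,  1.06511691e-04]), 'ee_pos': array([0.22756483, 0.58179618, 0.22396037]), 'tool_rot': array([[-9.31311491e-01,  3.64223602e-01, -2.74959596e-04],
       [ 3.64223695e-01,  9.31311013e-01, -9.47231428e-04],
       [-8.89311421e-05, -9.82314313e-04, -9.99999514e-01]]), 'force': array([ 0.90058096,  0.40490955, -0.27272054]), 'moment': array([-0.0043966 , -0.04748602, -0.05505034]), 'opening': 0.09387703244950779}
```

View pics/scene0.png

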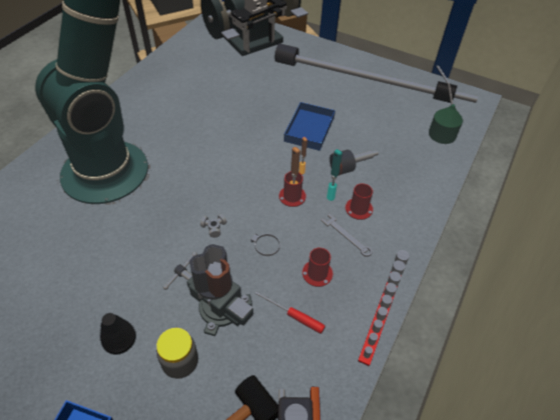

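View pics/top0.png

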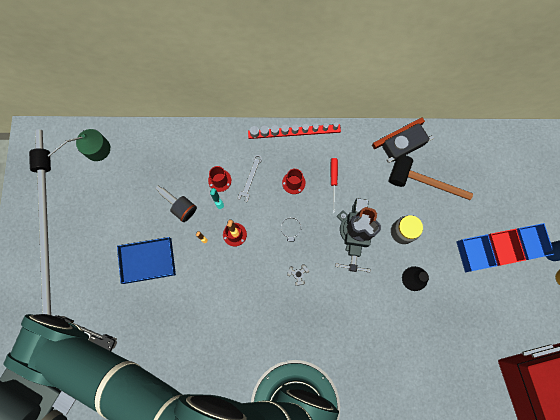

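View pics/wrist0.png

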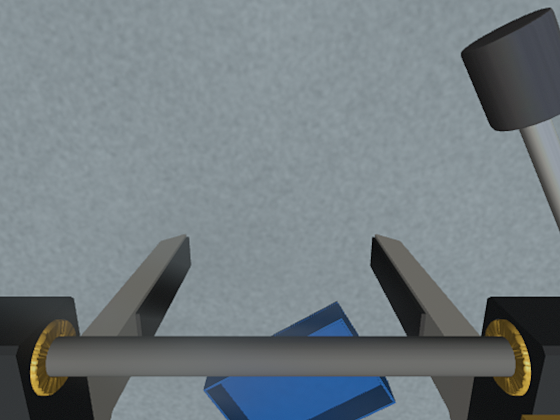

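The scene shows three red pots (top: (235,232), (219,178), (293,180)), a brown brush standing in pot (235,232), a smaller brown one at (202,237), a turquoise one at (217,198), and the housing in the vise at (362,220). I'll look at crops next.

```bash
python3 - <<'E'
import cv2,numpy as np
t=cv2.imread("pics/top0.png"); s=cv2.imread("pics/scene0.png")
a=cv2.resize(t[160:270,180:270],None,fx=4.4,fy=4.4,interpolation=cv2.INTER_CUBIC)
b=cv2.resize(t[185:275,325:395],None,fx=5.4,fy=5.4,interpolation=cv2.INTER_CUBIC)
h=480;a=cv2.resize(a,(int(a.shape[1]*h/a.shape[0]),h));b=cv2.resize(b,(int(b.shape[1]*h/b.shape[0]),h))
cv2.imwrite("pics/ctop.png",np.hstack([a,b]))
a=cv2.resize(s[130:230,260:390],(650,500),interpolation=cv2.INTER_CUBIC)
cv2.imwrite("pics/cs1.png",a)
b=cv2.resize(s[230:340,160:290],(650,550),interpolation=cv2.INTER_CUBIC)
cv2.imwrite("pics/cs2.png",b)
E
```

```text
(no output)
```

View pics/ctop.png

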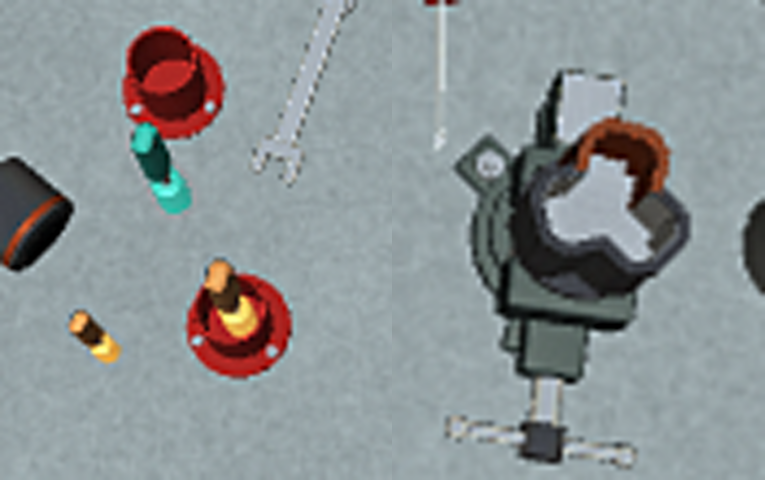

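View pics/cs1.png

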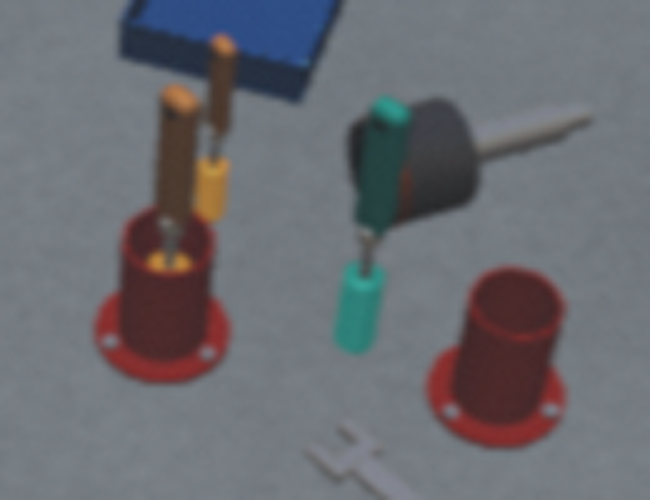

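View pics/cs2.png

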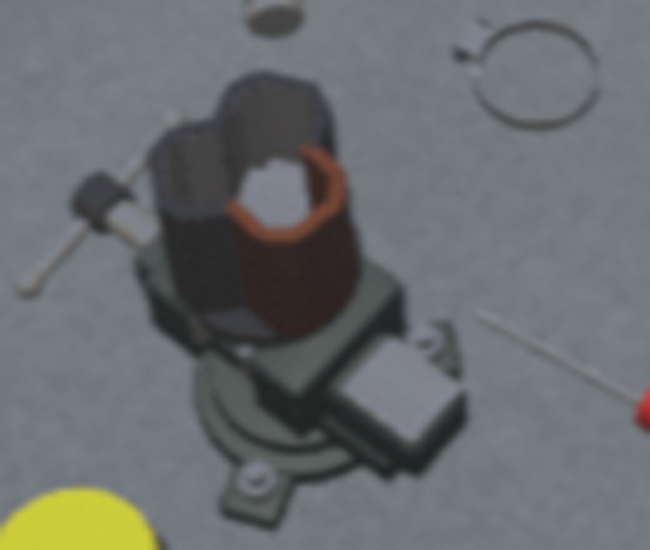

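```bash
cat > h.py <<'E'
import numpy as np, cv2, json
from scipy.spatial.transform import Rotation as R
from scipy.optimize import least_squares
from rig import robot
def cam(n):
    c=robot.camera_info(n); return dict(c,Rm=cv2.Rodrigues(np.array(c['rvec'],float))[0])
def ray(c,p):
    d=c['Rm'].T@np.array([(p[0]-c['cx'])/c['fx'],(p[1]-c['cy'])/c['fy'],1.]); o=-c['Rm'].T@np.array(c['tvec']); return o,d/np.linalg.norm(d)
def atz(c,p,z):
    o,d=ray(c,p); return o+d*(z-o[2])/d[2]
def tri(obs):
    A=np.zeros((3,3));b=np.zeros(3);rs=[]
    for c,p in obs:
        o,d=ray(c,p);M=np.eye(3)-np.outer(d,d);A+=M;b+=M@o;rs.append((o,d,M))
    x=np.linalg.solve(A,b); return x,[np.linalg.norm(M@(x-o)) for o,d,M in rs]
def proj(c,X):
    X=np.atleast_2d(X); Y=X@c['Rm'].T+np.array(c['tvec']); return np.c_[c['fx']*Y[:,0]/Y[:,2]+c['cx'],c['fy']*Y[:,1]/Y[:,2]+c['cy']]
E
python3 - <<'E'
from h import *
np.set_printoptions(precision=4,suppress=True)
T=cam("top");S=cam("scene");W=cam("wrist")
ft=480/110
print("brush top",tri([(T,(180+220/ft,160+265/ft)),(S,(296,149.6))]), atz(T,(180+220/ft,160+265/ft),.206),atz(S,(296,149.6),.206))
print("bristle top",atz(T,(180+240/ft,160+318/ft),.066))
print("pot flange",atz(T,(180+240/ft,160+325/ft),.003),atz(S,(260+163/5,130+330/5),.003))
print("pot2",atz(T,(180+173/ft,160+88/ft),.003),"pot3",atz(T,(293,181),.003))
print("small brush top xy z.15",atz(T,(180+78/ft,160+318/ft),.15),"bot",atz(T,(180+108/ft,160+352/ft),.03))
# housing rust outer rim centre: top crop (628,118)?  
fb=480/90; off=180+0
aw=int(90*4.4*480/(110*4.4)) 
aw=int(396*480/484); 
f=lambda u,v:(325+(u-aw)/fb,185+v/fb)
print(aw, "rust outer apex",f(628,118))
# wrist cam in tool frame
s=robot.get_state(); p=-W['Rm'].T@W['tvec']; print("camT",s['tool_rot'].T@(p-s['ee_pos'])); print((W['Rm']@s['tool_rot']))
E
```

```text
brush top (array([0.5728, 0.2053, 0.2051]), [np.float64(0.0025873067894193183), np.float64(0.002587306789419327)]) [0.5747 0.2068 0.206 ] [0.5714 0.2024 0.206 ]
bristle top [0.5603 0.2041 0.066 ]
pot flange [0.5652 0.2095 0.003 ] [0.5686 0.2076 0.003 ]
pot2 [0.7626 0.2695 0.003 ] pot3 [0.7611 0.0055 0.003 ]
small brush top xy z.15 [0.5456 0.3148 0.15  ] bot [0.5387 0.3106 0.03  ]
392 rust outer apex (369.25, 207.125)
camT [ 0.0764 -0.0001 -0.1592]
[[-0.0004  1.      0.0003]
 [-0.9632 -0.0003 -0.2689]
 [-0.2689 -0.0004  0.9632]]
```

```bash
python3 - <<'E'
from h import *
np.set_printoptions(precision=4,suppress=True)
T=cam("top");S=cam("scene")
print("housing rough",tri([(T,(364,225)),(S,(160+255/5,230+165/5))]))
def Rz(a): # tool down, tool x at angle a
    return np.array([[np.cos(a),np.sin(a),0],[np.sin(a),-np.cos(a),0],[0,0,-1]])
hp=tri([(T,(364,225)),(S,(211,263))])[0]
def look(xy,yawx,z,name):
    a=yawx; robot.move_ptp([xy[0],xy[1],z],Rz(a)); robot.pause(.3)
    c=robot.camera_info("wrist"); im=robot.grab_frame("wrist"); cv2.imwrite(f"pics/{name}.png",im[:,:,::-1])
    np.save(name+".npy",np.r_[c['rvec'],c['tvec']]); print(robot.get_state()['time'])
# camera sits on tool +x; put object on optical axis
a=np.arctan2(.205,.572)+np.pi/2
u=np.array([np.cos(a),np.sin(a)])
look(np.array([.570,.205])+.02*u,a,.42,"wb1")
a=np.arctan2(hp[1],hp[0])+np.pi/2; u=np.array([np.cos(a),np.sin(a)])
look(hp[:2]+.02*u,a,.42,"wh1")
E
```

```text
housing rough (array([ 0.568 , -0.2076,  0.1853]), [np.float64(0.0005645519892173796), np.float64(0.0005645519892173764)])
2.4083
4.2833
```

View pics/wb1.png

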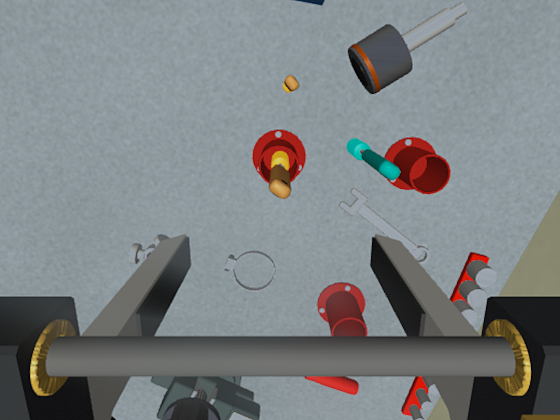

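View pics/wh1.png

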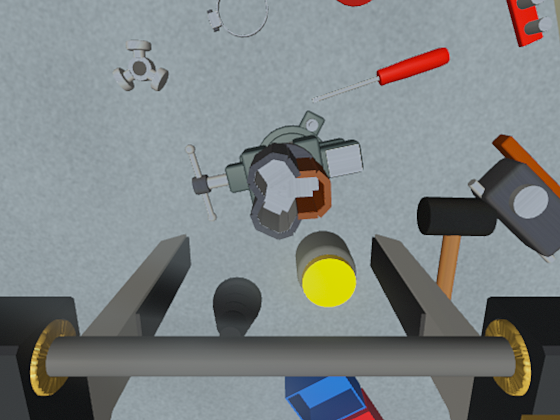

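wb1 shows the larger brown brush in pot (280,165), a smaller brown decoy at (291,84) and a turquoise one at (370,155). wh1 shows the housing at (287,190) with its rust lobe to the right at (315,195). I'll zoom in on both.

```bash
python3 - <<'E'
import cv2,numpy as np
b=cv2.imread("pics/wb1.png")[120:210,230:330]; cv2.imwrite("pics/wb1c.png",cv2.resize(b,(660,594),interpolation=cv2.INTER_CUBIC))
b=cv2.imread("pics/wh1.png")[130:250,230:350]; cv2.imwrite("pics/wh1c.png",cv2.resize(b,(600,600),interpolation=cv2.INTER_CUBIC))
E
```

```text
(no output)
```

View pics/wb1c.png

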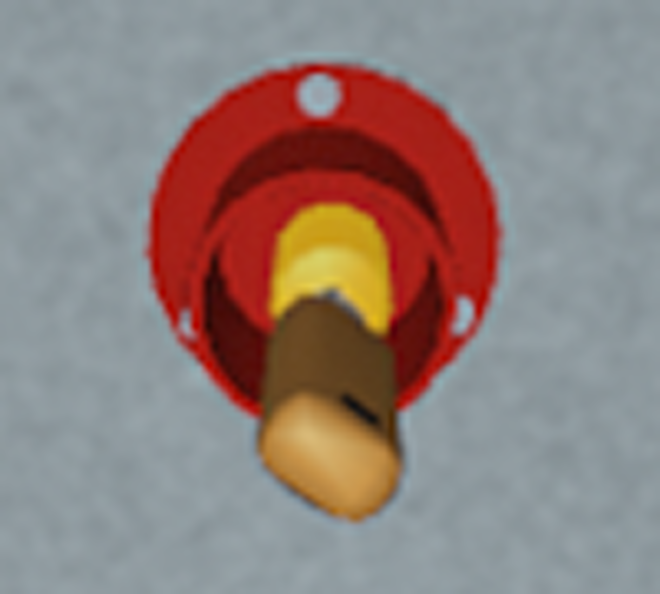

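View pics/wh1c.png

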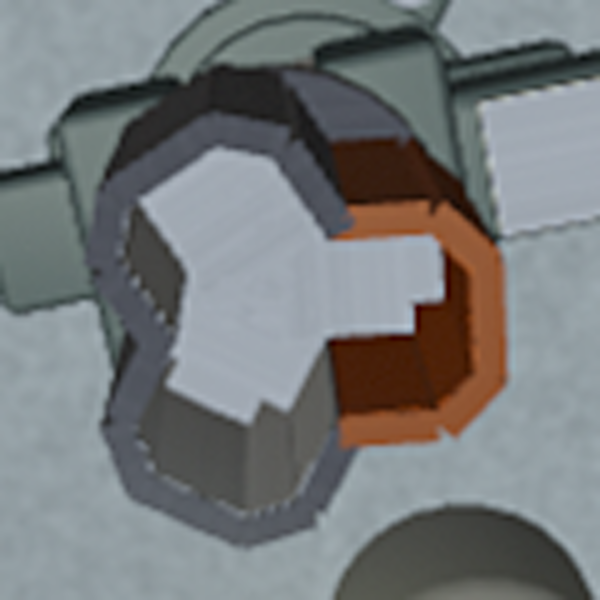

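```bash
cat > fit.py <<'E'
from h import *
from scipy.optimize import minimize
np.set_printoptions(precision=4,suppress=True)
def wc(name):
    v=np.load(name+".npy"); c=dict(robot.camera_info("wrist")); c['rvec'],c['tvec']=v[:3],v[3:]; c['Rm']=cv2.Rodrigues(v[:3])[0]; return c
def fitcap():
    c=wc("wb1"); im=cv2.imread("pics/wb1.png"); sub=im[120:210,230:330]; big=cv2.resize(sub,None,fx=8,fy=8,interpolation=cv2.INTER_CUBIC)
    B,G,Rr=[big[...,i].astype(int) for i in range(3)]
    m=((Rr>165)&(G>95)&(G<190)&(B>40)&(B<150)).astype(np.uint8)
    n,l,st,ce=cv2.connectedComponentsWithStats(m); k=max(range(1,n),key=lambda i:st[i,4]*(ce[i][1]>380))
    cn=max(cv2.findContours((l==k).astype(np.uint8),0,2)[0],key=len)[:,0]
    P=np.array([atz(c,((p[0]+.5)/8-.5+230,(p[1]+.5)/8-.5+120),.206) for p in cn])
    r=cv2.minAreaRect((P[:,:2]*1000).astype(np.float32)); print("cap",r)
    mu=P[:,:2]; 
    # pot flange centre
    m=((Rr>120)&(G<60)&(B<60)).astype(np.uint8); cn=max(cv2.findContours(m,0,2)[0],key=cv2.contourArea)[:,0]
    P=np.array([atz(c,((p[0]+.5)/8-.5+230,(p[1]+.5)/8-.5+120),.005) for p in cn])
    up=P[cn[:,1]<200*8/6.6]
    A=np.c_[2*up[:,:2],np.ones(len(up))]; s=np.linalg.lstsq(A,(up[:,:2]**2).sum(1),rcond=None)[0]; print("pot",s[:2],np.sqrt(s[2]+s[:2]@s[:2]))
    # bristle/base check
    return big
fitcap()
def lobes(b,hw,x1,flat):
    pts=[]
    for k in range(3):
        a=2*np.pi*k/3; M=np.array([[np.cos(a),-np.sin(a)],[np.sin(a),np.cos(a)]])
        pts.append((M@np.array([[b,b,x1,x1,0,0],[-flat,flat,hw,-hw,0,0]])).T)
    return pts
def poly(o):
    # union polygons of three lobes; rust back 40(+o)
    f=11+o*.41; x1=32+o*.41
    P=[]
    for k in range(3):
        a=2*np.pi*k/3; M=np.array([[np.cos(a),-np.sin(a)],[np.sin(a),np.cos(a)]])
        P.append((M@np.array([[11,x1,40+o,40+o,x1,11],[-19-o,-19-o,-f,f,19+o,19+o]])).T)
    return np.vstack(P)/1000
F=8; O=np.array([230,130])
im=cv2.imread("pics/wh1.png"); c=wc("wh1")
big=cv2.resize(im[130:250,230:350],None,fx=F,fy=F,interpolation=cv2.INTER_CUBIC)
B,G,Rr=[big[...,i].astype(int) for i in range(3)]
ora=((Rr>150)&(G>70)&(G<130)&(B<100))
sl=((B-Rr>8)&(B-Rr<40)&(B>80)&(B<140))
m=(ora|sl).astype(np.uint8)
cv2.imwrite("pics/mask.png",cv2.resize(m*255,(600,600)))
def ras(p):
    x,y,th,z=p; M=np.array([[np.cos(th),-np.sin(th)],[np.sin(th),np.cos(th)]])
    out=np.zeros(m.shape,np.uint8); ps=[]
    for o,v in ((7,1),(0,0)):
        q=poly(o)@M.T+[x,y]; q=proj(c,np.c_[q,np.full(len(q),z)]); q=((q-O+.5)*F-.5)
        cv2.fillPoly(out,[np.round(q*16).astype(np.int32)],v,shift=4); ps.append(q)
    return out,ps
def cost(p):
    o,_=ras(p); return -2*(o&m).sum()/(o.sum()+m.sum())
best=None
X,_r=None,None
x0=[.568,-.2076]
u=proj(c,[[.568,-.2076,.19]]); print(u)
cx,cy=230+270/5,130+310/5
p0=atz(c,(cx,cy),.19); q0=atz(c,(230+506/5,130+315/5),.19); th0=np.arctan2(*(q0-p0)[[1,0]])
for z0 in (.18,.2):
    p0=atz(c,(cx,cy),z0)
    s=minimize(cost,[p0[0],p0[1],th0,z0],method="Nelder-Mead",options=dict(initial_simplex=np.array([p0[0],p0[1],th0,z0])+np.vstack([np.zeros(4),np.diag([.006,.006,.1,.012])]),maxiter=400,xatol=1e-5,fatol=1e-5))
    print(s.fun,s.x)
    if best is None or s.fun<best.fun: best=s
o,ps=ras(best.x); v=big.copy()
for q in ps: cv2.polylines(v,[np.round(q).astype(int)],True,(0,255,0),1)
cv2.imwrite("pics/fit.png",cv2.resize(v,(600,600)))
E
python3 fit.py
```

```text
cap ((569.1524047851562, 208.5500946044922), (12.858656883239746, 20.710737228393555), 74.73973846435547)
pot [0.5669 0.2101] 0.04036405279740668
[[278.2953 189.8646]]Traceback (most recent call last):
  File "fit.py", line 62, in <module>
    s=minimize(cost,[p0[0],p0[1],th0,z0],method="Nelder-Mead",options=dict(initial_simplex=np.array([p0[0],p0[1],th0,z0])+np.vstack([np.zeros(4),np.diag([.006,.006,.1,.012])]),maxiter=400,xatol=1e-5,fatol=1e-5))
    res = _minimize_neldermead(fun, x0, args, callback, bounds=bounds,
                               **options)
    fsim[k] = func(sim[k])
              ~~~~^^^^^^^^
    fx = function(np.copy(x), *(wrapper_args + args))
  File "fit.py", line 53, in cost
    o,_=ras(p); return -2*(o&m).sum()/(o.sum()+m.sum())
                       ~~^~~~~~~~~~~~
OverflowError: Python integer -2 out of bounds for uint64
```

```bash
sed -i 's/return -2\*(o&m).sum()\/(o.sum()+m.sum())/return -2.0*float((o\&m).sum())\/float(o.sum()+m.sum())/' fit.py; python3 fit.py; python3 -c "
import cv2,numpy as np
cv2.imwrite('pics/fm.png',np.hstack([cv2.resize(cv2.imread('pics/fit.png'),(400,400)),cv2.resize(cv2.imread('pics/mask.png'),(400,400))]))"
```

```text
cap ((569.1524047851562, 208.5500946044922), (12.858656883239746, 20.710737228393555), 74.73973846435547)
pot [0.5669 0.2101] 0.04036405279740668
[[278.2953 189.8646]]
-0.49358512137924765 [ 0.574  -0.2139 -0.277   0.2031]
-0.4915545849547515 [ 0.5739 -0.2136 -0.2696  0.204 ]
```

View pics/fm.png

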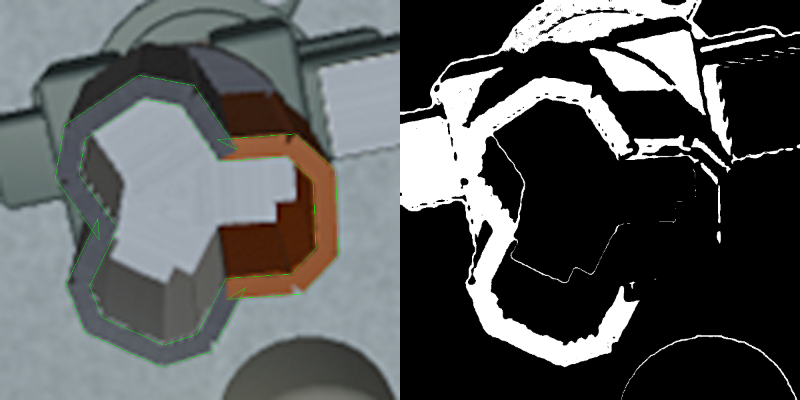

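```bash
python3 - <<'E'
import re
s=open('fit.py').read()
s=s.replace("ora=((Rr>150)&(G>70)&(G<130)&(B<100))","ora=((Rr>120)&(Rr-B>60)&(G>60))\nprint(big[325*8//5,490*8//5],big[270*8//5,108*8//5])")
s=s.replace("sl=((B-Rr>8)&(B-Rr<40)&(B>80)&(B<140))","sl=((B-Rr>8)&(B-G>5)&(B>80)&(B<140))")
s=s.replace("cv2.imwrite(\"pics/mask","reg=np.zeros(m.shape,np.uint8);cv2.circle(reg,(int(280*1.6),int(315*1.6)),int(262*1.6),1,-1);m&=reg;m=cv2.morphologyEx(m,cv2.MORPH_OPEN,np.ones((9,9)))\ncv2.imwrite(\"pics/mask")
open('fit.py','w').write(s)
E
python3 fit.py; python3 -c "
import cv2,numpy as np
cv2.imwrite('pics/fm2.png',np.hstack([cv2.resize(cv2.imread('pics/fit.png'),(400,400)),cv2.resize(cv2.imread('pics/mask.png'),(400,400))]))"
```

```text
cap ((569.1524047851562, 208.5500946044922), (12.858656883239746, 20.710737228393555), 74.73973846435547)
pot [0.5669 0.2101] 0.04036405279740668
[ 53  87 146] [93 84 80]
[[278.2953 189.8646]]
-0.886933027673162 [ 0.5739 -0.2144 -0.2782  0.2006]
-0.8861098259078827 [ 0.574  -0.2141 -0.277   0.2015]
```

View pics/fm2.png

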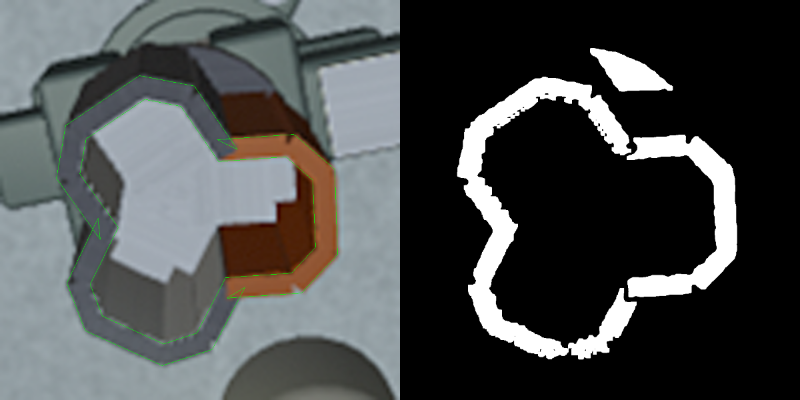

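```bash
cat >> h.py <<'E'
def Rz(a): return np.array([[np.cos(a),np.sin(a),0],[np.sin(a),-np.cos(a),0],[0,0,-1]])
def snap(name):
    c=robot.camera_info("wrist"); im=robot.grab_frame("wrist"); cv2.imwrite(f"pics/{name}.png",im[:,:,::-1]); np.save(name+".npy",np.r_[c['rvec'],c['tvec']])
E
python3 - <<'E'
from h import *
# different viewing direction: tool x at -0.277+90deg rotated by -60
a=np.arctan2(-.214,.574)+np.pi/2-.9
u=np.array([np.cos(a),np.sin(a)])
p=np.array([.574,-.214])-.01*u
robot.move_ptp([p[0],p[1],.30],Rz(a)); robot.pause(.3); snap("wh2"); print(robot.get_state()['time'],robot.get_state()['force'])
E
```

```text
5.4083 [ 0.14157377 -0.55864099 -0.1672731 ]
```

View pics/wh2.png

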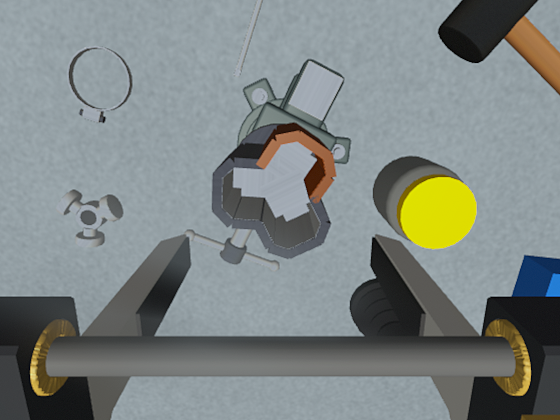

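wh2 shows the housing mouth at (272,190) with the rust lobe at upper right (308,158). I'll fit both views jointly.

```bash
cat > fit2.py <<'E'
exec(open('fit.py').read().split("F=8; O=")[0])
F=8
def prep(name,ox,oy,cc,rad):
    im=cv2.imread(f"pics/{name}.png"); big=cv2.resize(im[oy:oy+140,ox:ox+140],None,fx=F,fy=F,interpolation=cv2.INTER_CUBIC)
    B,G,Rr=[big[...,i].astype(int) for i in range(3)]
    m=(((Rr>120)&(Rr-B>60)&(G>60))|((B-Rr>8)&(B-G>5)&(B>80)&(B<140))).astype(np.uint8)
    reg=np.zeros(m.shape,np.uint8);cv2.circle(reg,(int((cc[0]-ox)*F),int((cc[1]-oy)*F)),rad*F,1,-1);m&=reg;m=cv2.morphologyEx(m,cv2.MORPH_OPEN,np.ones((9,9)))
    n,l,st,ce=cv2.connectedComponentsWithStats(m)
    return big,m,wc(name),np.array([ox,oy])
V=[prep("wh1",220,120,(286,193),53),prep("wh2",203,115,(274,190),68)]
def ras(v,p):
    big,m,c,O=v; x,y,th,z=p; M=np.array([[np.cos(th),-np.sin(th)],[np.sin(th),np.cos(th)]]); out=np.zeros(m.shape,np.uint8); ps=[]
    for o,val in ((7,1),(0,0)):
        q=poly(o)@M.T+[x,y]; q=proj(c,np.c_[q,np.full(len(q),z)]); q=((q-O+.5)*F-.5); cv2.fillPoly(out,[np.round(q*16).astype(np.int32)],val,shift=4); ps.append(q)
    return out,ps
def cost(p,vs):
    t=0
    for v in vs:
        o,_=ras(v,p); t-=2.*float((o&v[1]).sum())/float(o.sum()+v[1].sum())
    return t/len(vs)
for vs in (V,V[:1],V[1:]):
    p0=np.array([.574,-.214,-.277,.2]); s=minimize(cost,p0,args=(vs,),method="Nelder-Mead",options=dict(initial_simplex=p0+np.vstack([np.zeros(4),np.diag([.005,.005,.08,-.01])]),maxiter=400,xatol=1e-5,fatol=1e-6)); print(s.fun,s.x)
    if vs is V: b=s.x
outs=[]
for v in V:
    d=v[0].copy()
    for q in ras(v,b)[1]: cv2.polylines(d,[np.round(q).astype(int)],True,(0,255,0),2)
    d[v[1]==0]=d[v[1]==0]//2
    outs.append(cv2.resize(d,(400,400)))
cv2.imwrite("pics/fm3.png",np.hstack(outs))
E
python3 fit2.py
```

```text
cap ((569.1524047851562, 208.5500946044922), (12.858656883239746, 20.710737228393555), 74.73973846435547)
pot [0.5669 0.2101] 0.04036405279740668
-0.8889345332008673 [ 0.574  -0.2136 -0.2755  0.203 ]
-0.8864328265436215 [ 0.5739 -0.2143 -0.2767  0.2007]
-0.9022052371783943 [ 0.5739 -0.2135 -0.2769  0.2027]
```

View pics/fm3.png

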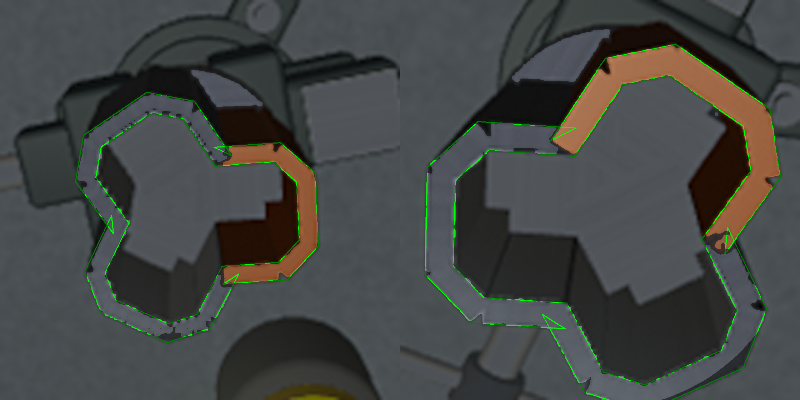

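```bash
cat > cap.py <<'E'
exec(open('fit.py').read().split("fitcap()\n")[0].split("def fitcap")[0])
c=wc("wb1"); F=8; im=cv2.imread("pics/wb1.png"); big=cv2.resize(im[120:210,230:330],None,fx=F,fy=F,interpolation=cv2.INTER_CUBIC)
B,G,Rr=[big[...,i].astype(int) for i in range(3)]
m=((Rr>140)&(G>80)&(B>35)&(Rr-B>50)&(G<Rr*.85)).astype(np.uint8); m[:int(380*F/6.6)]=0
m=cv2.morphologyEx(m,cv2.MORPH_OPEN,np.ones((9,9)))
def ras(p):
    x,y,th=p; hx,hy,r=.012,.008,.004
    a=np.linspace(0,2*np.pi,41)[:-1]; q=np.c_[np.cos(a)*r+np.sign(np.cos(a))*(hx-r),np.sin(a)*r+np.sign(np.sin(a))*(hy-r)]
    M=np.array([[np.cos(th),-np.sin(th)],[np.sin(th),np.cos(th)]]); q=q@M.T+[x,y]
    q=(proj(c,np.c_[q,np.full(len(q),.206)])-[230,120]+.5)*F-.5
    o=np.zeros(m.shape,np.uint8); cv2.fillPoly(o,[np.round(q*16).astype(np.int32)],1,shift=4); return o,q
cost=lambda p:-2.*float((ras(p)[0]&m).sum())/float(ras(p)[0].sum()+m.sum())
for t in (-.1,-.3,-.6,.3):
    p0=np.array([.569,.2085,t]); s=minimize(cost,p0,method="Nelder-Mead",options=dict(initial_simplex=p0+np.vstack([np.zeros(3),np.diag([.003,.003,.2])]))); print(s.fun,s.x)
d=big.copy(); cv2.polylines(d,[np.round(ras(s.x)[1]).astype(int)],True,(0,255,0),1); cv2.imwrite("pics/cap.png",d[400:,150:450])
E
python3 cap.py
```

```text
-0.8438284462959996 [ 0.5699  0.2085 -0.2259]
-0.844053851907255 [ 0.5694  0.2086 -0.2178]
-0.8446666844934085 [ 0.5701  0.2079 -0.2877]
-0.84418915308576 [ 0.5701  0.2085 -0.1983]
```

View pics/cap.png

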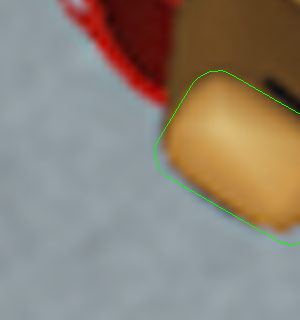

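```bash
python3 - <<'E'
from h import *
np.set_printoptions(precision=3,suppress=True)
a=np.pi/2+1.35
# go up first, stay clear of the housing
p=robot.get_state()['ee_pos']
robot.move_ptp([.5695,.2085,.30],Rz(a)); robot.gripper_to(.06)
print(robot.move_linear([.5695,.2085,.151],.12,threshold=6))
snap("g0"); s=robot.get_state(); print(s['time'],s['ee_pos'],s['force'],s['opening'],s['qpos'])
E
```

```text
False
9.1167 [0.57  0.209 0.152] [0.58  0.531 0.081] 0.06014211025782031 [-0.651  0.477  0.328  1.738 -0.183  0.955  1.099]
```

View pics/g0.png

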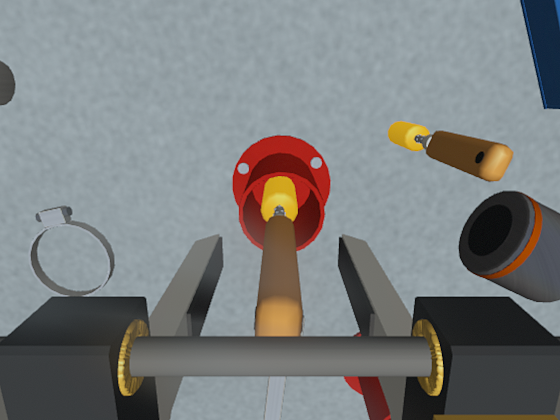

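```bash
cat >> h.py <<'E'
H=np.array([.574,-.2137]); TH=-.276; MZ=.2025
hx=np.array([np.cos(TH),np.sin(TH)]); hy=np.array([-np.sin(TH),np.cos(TH)])
def hw(x,y,z): q=H+x*hx+y*hy; return [q[0],q[1],z]
def F(n=4,dt=.03):
    f=[]
    for i in range(n): robot.pause(dt); f.append(robot.get_state()['force'])
    f=np.mean(f,0); return np.array([f[:2]@hx,f[:2]@hy,f[2]])
E
python3 - <<'E'
from h import *
np.set_printoptions(precision=4,suppress=True)
robot.gripper_to(0.0); print(robot.get_state()['opening'],F())
robot.move_linear([.5695,.2085,.40],.2)
a=TH+np.pi/2
p=hw(.019,0,.40); robot.move_ptp(p,Rz(a)); robot.pause(.3)
snap("h0"); s=robot.get_state(); print(s['time'],s['ee_pos'],F(),s['moment'],s['opening'])
im=robot.grab_frame("scene"); cv2.imwrite("pics/s1.png",cv2.resize(im[100:320,100:380],None,fx=2.8,fy=2.7)[:,:,::-1])
E
```

```text
0.01604569307397143 [ 0.2711  0.0648 -0.081 ]
13.3167 [ 0.5924 -0.2186  0.4   ] [ 0.0669 -0.0359 -0.8673] [-0.0987  0.0847 -0.0101] 0.015738421672495125
```

View pics/h0.png

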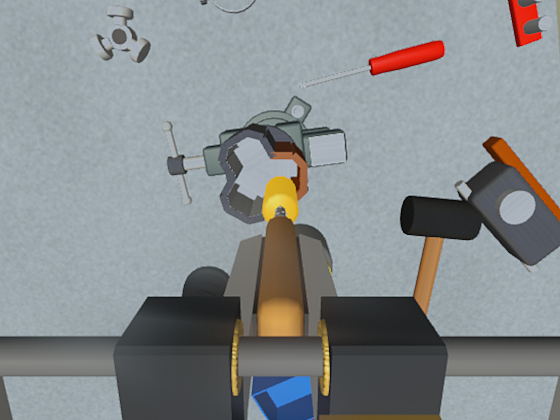

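View pics/s1.png

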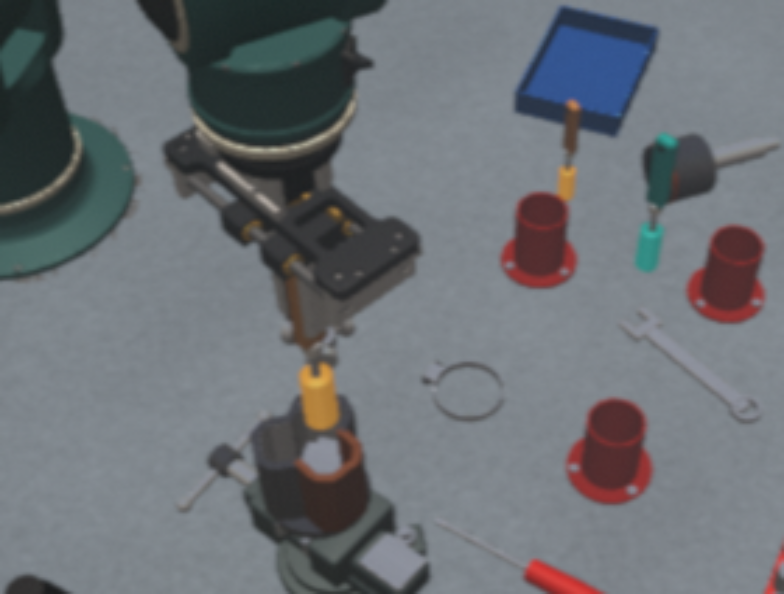

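```bash
python3 - <<'E'
from h import *
np.set_printoptions(precision=4,suppress=True)
print(proj(cam("wrist"),np.array([hw(.019,0,.255),hw(.019,0,.315),hw(.019,0.013,.255),hw(.019,-0.013,.255)])))
print(robot.move_linear(hw(.019,0,.353),.12,threshold=6)); 
print(robot.move_linear(hw(.019,0,.299),.06,threshold=4)); f0=F(); print(f0,robot.get_state()['ee_pos'])
r=robot.move_linear(hw(.019,0,.2585),.02,threshold=2.5); s=robot.get_state(); print(r,s['time'],s['ee_pos'],F()-f0, robot.get_state()['ee_pos'])
E
```

```text
[[277.9018 190.8814]
 [277.4609 212.5236]
 [277.8717 175.7674]
 [277.9311 205.6627]]
False
False
[-0.3844  0.0096 -0.8891] [ 0.5924 -0.219   0.2993]
True 16.1917 [ 0.5923 -0.2189  0.2835] [ 1.5037 -0.2354  4.3561] [ 0.5923 -0.2188  0.2838]
```

```bash
cat > fl.py <<'E'
exec(open('fit2.py').read().split("for vs in (V")[0])
outs=[]
for z in (.1175,.1415):
    v=V[1]; d=v[0].copy()
    for q in ras(v,[.574,-.2137,-.276,z])[1][1:]: cv2.polylines(d,[np.round(q).astype(int)],True,(0,255,0),2)
    outs.append(cv2.resize(d,(400,400)))
cv2.imwrite("pics/fl.png",np.hstack(outs))
E
python3 fl.py >/dev/null
```

```text
(no output)
```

View pics/fl.png

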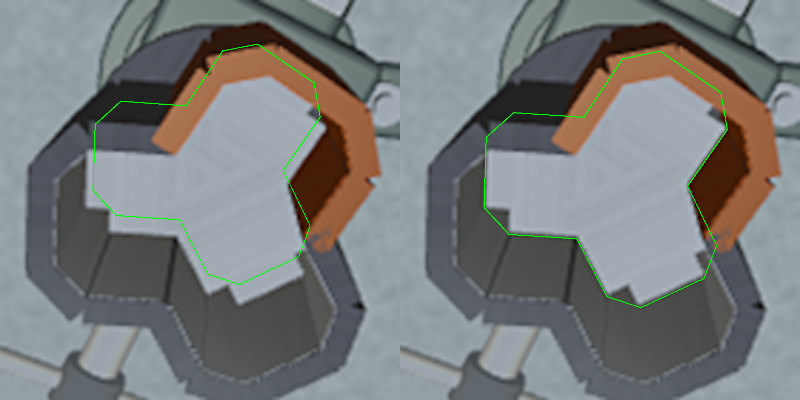

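```bash
cat >> h.py <<'E'
F0=np.array([-.2,0,-.88])
FLOOR=.1415; TGT=5.5
def mv(x,z,v=.03,th=None): return robot.move_linear(hw(x,0,z),v,threshold=th)
def press(x,z,log,tgt=TGT,k=.00012,it=8):
    for i in range(it):
        f=F(2,.02)-F0; log.append((round((robot.get_state()['ee_pos'][2]-.145-FLOOR)*1e3,1),round(x*1e3,2),round(-f[0],1),round(f[1],1),round(f[2],1)))
        e=tgt+f[0]
        if abs(e)<.7: break
        x+=np.clip(k*e,-.0006,.0006); mv(x,z,.01)
    return x
E
python3 - <<'E'
from h import *
log=[]; z=FLOOR+.145-.0005
mv(.019,z,.01); print(F()-F0, robot.get_state()['ee_pos'])
print(mv(.031,z,.015,th=2.5)); f=F()-F0; p=robot.get_state()['ee_pos']; x=(p[:2]-H)@hx; print(f,p,x,(p[:2]-H)@hy)
x=press(x,z,log); print(log,x,robot.get_state()['time'])
E
```

```text
[-0.29405362  0.12289827  0.86293336] [ 0.59212517 -0.21881155  0.28585831]
True
[-0.43593052 -0.24071115  1.61458614] [ 0.59866415 -0.22059058  0.28532686] 0.025608440811544737 9.141843914162143e-05
[(np.float64(-1.1), np.float64(25.61), np.float64(-0.1), np.float64(-0.3), np.float64(1.0)), (np.float64(-0.7), np.float64(26.21), np.float64(3.8), np.float64(0.2), np.float64(1.0)), (np.float64(-0.7), np.float64(26.42), np.float64(5.6), np.float64(0.2), np.float64(0.6))] 0.02641804361827183 18.125
```

```bash
cat >> h.py <<'E'
ZTOP=MZ-.0065+.145
def stroke(x,z,step=.004):
    log=[]
    while z<ZTOP-1e-4:
        z=min(z+step,ZTOP); mv(x,z,.03)
        f=F(2,.02)-F0; log.append((round((robot.get_state()['ee_pos'][2]-.145-FLOOR)*1e3,1),round(x*1e3,2),round(-f[0],1),round(f[2],1)))
        x+=np.clip(.0001*(TGT+f[0]),-.0004,.0004)
    print([tuple(map(float,l)) for l in log],robot.get_state()['time']); return x
E
python3 - <<'E'
from h import *
x=stroke(.02642,FLOOR+.145-.0005); open('x','w').write(str(x))
E
```

```text
[(3.6, 26.42, 6.1, 1.4), (7.8, 26.36, 6.7, 1.3), (11.9, 26.24, 5.9, 0.4), (16.0, 26.2, 6.6, 0.9), (20.1, 26.09, 5.4, 0.9), (24.2, 26.09, 7.1, 1.2), (28.3, 25.93, 5.1, 0.3), (32.3, 25.97, 6.4, 0.8), (36.3, 25.88, 5.5, 0.8), (40.3, 25.88, 6.0, 0.7), (44.4, 25.83, 4.9, 1.2), (48.3, 25.89, 4.8, 1.0), (52.3, 25.96, 5.2, 0.8), (55.3, 25.99, 5.4, 1.2)] 22.525
```

```bash
cat >> h.py <<'E'
def nxt():
    p=robot.get_state()['ee_pos']; xr=.0205
    mv(xr,p[2],.04); print("free",F(2)-F0)
    mv(xr,FLOOR+.145+.004,.06,th=5)
    r=mv(xr,FLOOR+.145-.005,.015,th=2); f=F()-F0; p=robot.get_state()['ee_pos']; print("floor",r,p,f)
    z=p[2]+ (f[2]-1.0)/1500.; mv(xr,z,.01); print(F(2)-F0)
    mv(.0253,z,.03); log=[]; x=press(.0256,z,log); print([tuple(map(float,l)) for l in log])
    return x,z
E
python3 - <<'E'
from h import *
np.set_printoptions(precision=4,suppress=True)
snap("t1"); x,z=nxt(); open('x','w').write(f"{x} {z}"); print(robot.get_state()['time'])
E
```

```text
free [-0.1366  0.1975 -0.1514]
floor True [ 0.5938 -0.2193  0.284 ] [ 1.661  -0.4072  4.366 ]
[-0.0694  0.1624  0.388 ]
[(-0.4, 25.6, -0.2, -0.2, -0.6), (-0.4, 26.2, 2.0, -0.3, -0.1), (-0.5, 26.61, 4.5, -0.4, 0.6), (-0.5, 26.74, 5.6, -0.9, 1.2)]
26.2
```

View pics/t1.png

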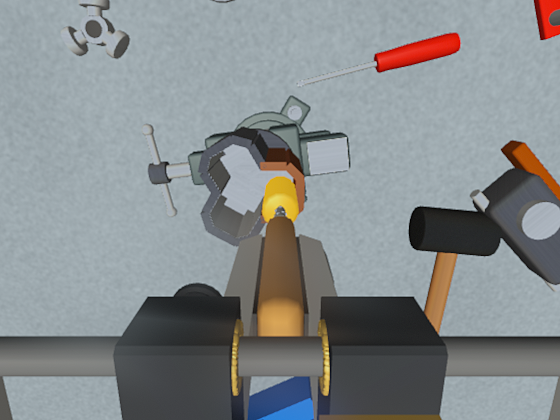

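At the top of stroke 1 the bristles, at (283,195), sit in the rust lobe against its back. The floor was felt at the same TCP height as before, so the brush hasn't slipped in the grip. Next are strokes 2 and 3.

```bash
python3 - <<'E'
from h import *
np.set_printoptions(precision=4,suppress=True)
x,z=map(float,open('x').read().split())
x=stroke(x,z); x,z=nxt()
if x<.029: x=stroke(x,z)
print(robot.get_state()['time'])
E
```

```text
[(3.8, 26.74, 5.8, 0.8), (7.9, 26.7, 7.6, 0.6), (12.1, 26.49, 6.8, 1.3), (16.2, 26.36, 6.5, 1.1), (20.3, 26.27, 6.5, 0.8), (24.4, 26.16, 6.2, 1.1), (28.4, 26.09, 6.6, 1.2), (32.5, 25.98, 5.1, 0.7), (36.5, 26.02, 5.1, 1.4), (40.5, 26.06, 5.6, 1.4), (44.5, 26.05, 6.3, 0.3), (48.5, 25.96, 5.4, 1.5), (52.5, 25.98, 5.5, 0.8), (55.2, 25.97, 5.0, 0.8)] 30.6
free [-0.5514  0.1195 -0.1102]
floor True [ 0.5938 -0.2193  0.2842] [ 1.3102 -0.25    3.8379]
[-0.1579 -0.3552  1.2492]
[(-0.5, 25.6, -0.0, 0.1, 0.8), (-0.5, 26.2, 2.3, -0.2, 1.3), (-0.6, 26.58, 5.0, -0.3, 1.2)]
[(3.7, 26.58, 5.9, 0.7), (7.8, 26.54, 6.4, 0.8), (12.0, 26.45, 7.0, 0.5), (16.1, 26.3, 6.3, 0.4), (20.2, 26.22, 6.1, 1.5), (24.2, 26.16, 6.2, 1.5), (28.3, 26.09, 6.0, 0.8), (32.3, 26.04, 5.5, 1.5), (36.4, 26.05, 5.5, 1.4), (40.4, 26.04, 5.2, 0.7), (44.3, 26.08, 6.2, 1.0), (48.3, 26.01, 4.9, 1.1), (52.3, 26.07, 5.5, 0.9), (55.2, 26.07, 4.9, 0.8)] 38.2833
38.2833
```

```bash
python3 - <<'E'
from h import *
np.set_printoptions(precision=4,suppress=True)
p=robot.get_state()['ee_pos']
mv(.0195,p[2],.04); mv(.0195,.40,.12)
robot.move_ptp([.568,.2093,.40],Rz(np.pi/2+1.35)); robot.pause(.2)
robot.move_linear([.568,.2093,.255],.2)
robot.pause(.2); snap("p0"); f=F(); print(robot.get_state()['time'],robot.get_state()['ee_pos'],f)
c=cam("wrist"); print(proj(c,[[.568,.2093,.110],[.567,.210,.085]]))
E
```

```text
42.275 [0.5681 0.2093 0.2553] [-0.6188  0.1422 -1.0185]
[[280.5909 188.9205]
 [281.0709 180.997 ]]
```

View pics/p0.png

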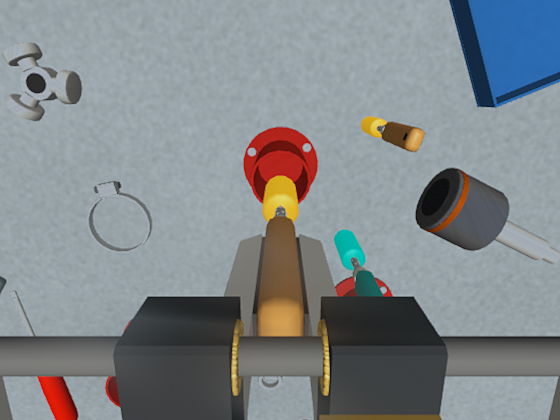

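The brush hangs upright at (281,195) over the pot, whose rim centre is at about (281,181) as predicted. I'll lower it.

```bash
python3 - <<'E'
from h import *
np.set_printoptions(precision=4,suppress=True)
q=[.568,.2093]
print(robot.move_linear(q+[.158],.08,threshold=5)); f0=F()
r=robot.move_linear(q+[.1455],.015,threshold=2); s=robot.get_state(); f=F(); print(r,s['ee_pos'],f-f0)
p=robot.get_state()['ee_pos']; z=p[2]+((f-f0)[2]-1.2)/1500; robot.move_linear(q+[z],.01); print(robot.get_state()['ee_pos'],F()-f0,robot.get_state()['time'])
im=robot.grab_frame("scene"); cv2.imwrite("pics/s2.png",cv2.resize(im[110:240,240:400],(800,600))[:,:,::-1])
E
```

```text
False
True [0.568  0.2093 0.1491] [1.1729 1.0272 3.5923]
[0.5678 0.2093 0.1508] [0.556  0.1466 1.3175] 44.9583
```

View pics/s2.png

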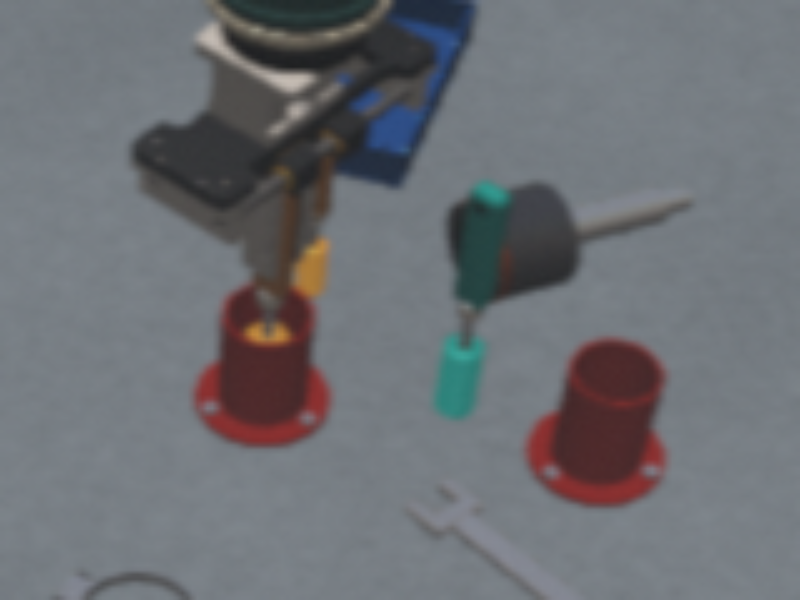

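The contact height is TCP 0.151, matching the pot floor, and the bristles are in the pot at crop position (268,333). I'll release and retreat.

```bash
python3 - <<'E'
from h import *
robot.gripper_to(.06); robot.pause(.4)
p=robot.get_state()['ee_pos']; robot.move_linear([p[0],p[1],.32],.1); robot.pause(.4); snap("e")
im=robot.grab_frame("scene"); cv2.imwrite("pics/s3.png",im[:,:,::-1])
im2=robot.grab_frame("top"); cv2.imwrite("pics/t3.png",im2[:,:,::-1])
s=robot.get_state(); print(s['time'],s['force'],s['ee_pos'])
E
python3 -c "
import cv2,numpy as np
a=cv2.imread('pics/e.png')[100:240,180:380];cv2.imwrite('pics/ec.png',np.hstack([cv2.resize(a,(400,280)),cv2.resize(cv2.imread('pics/s3.png'),(400,280))]))"
```

```text
48.6333 [-0.08430396 -0.10009704 -0.04706849] [0.56799132 0.2093358  0.31998884]
```

View pics/ec.png

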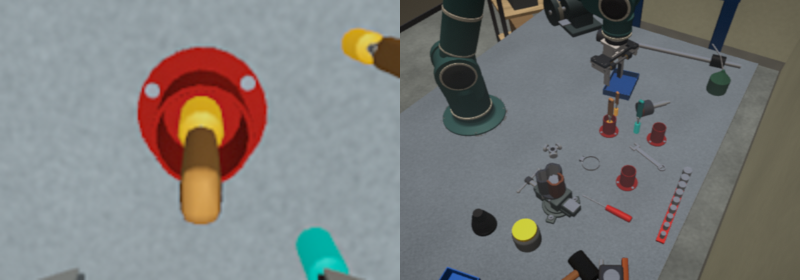

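The brush stands upright and centred in its pot, the gripper is clear, and nothing else has moved. I'll hand it in.

```bash
python3 -c "
from rig import robot
robot.sign_off(); print(robot.get_state()['time'])"
```

```text
the job is handed in; nothing more can be done
the job is handed in; nothing more can be done
```

The rust-brown track has had its three strokes, and the brush is back in its pot. I handed the job in at about 48.6 s on the robot's clock, under the 72 s limit.

- **Choosing:** I took the larger brown brush from the red pot nearest the base, leaving the smaller brown one and the turquoise one alone.
- **Floor:** I felt the cavity floor about 24 mm above the housing origin. The outline of the floor in the camera picture agreed, and later strokes touched at the same height, so the brush did not slip in the grip.
- **Strokes:** Each stroke ran from the floor to about 6 mm short of the mouth.
- **Side force:** I sampled it every 4 mm and it read 4.8 to 7.6 N, so it ran a little above 5 N in the lower half.
- **Downward force:** Settled readings at the floor stayed under about 4.4 N, with no ramming.
- **Return:** The brush touched the pot floor at the expected height, and I released it with about 1.3 N of contact. The last pictures show it upright in the pot, the gripper clear with no force on it, and the other things where they were.
- **Disagreement:** The back wall was met about 1 mm nearer the axis than the pictures predicted, within the camera calibration. No check failed.

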